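# Index out the failed module and bin it

### The arm

A 6-joint arm with a two-finger parallel gripper is mounted at the origin on the work surface. World frame = base frame: x ahead of the robot, y to its left, z up, the work surface at z = 0. Lengths are in m, angles in rad, forces in N, time in s.
With the tool pointing down it reaches from about 0.275 to 0.875 m from the base axis. Payload 12.5 kg.
Tool frame: the origin (TCP) lies at the very end of the fingers, on their centre line; the grasp point (between the pads) lies 19 mm behind it; x points along the fingers, y is the direction in which the jaws open and shut, and the axes are right-handed (so a half turn about x gives the same grasp; the last joint's range is limited). The gripper opens to 85 mm and grips with 20 to 120 N. Pads are 22 mm wide; open, the fingers measure 114 mm over their backs; the gripper's body (76 mm by 85 mm) begins 54 mm behind the grasp point. The pads swing forward as they close: fully open they stand 13 mm farther back than shut.
Start: joints at [-1.223, 0.351, 1.652, -0, 1.139, -0.085], TCP at [0.231, -0.499, 0.231] pointing down, gripper open.
Joint ranges: [-2.75, 2.75], [-0.79, 2.1], [0.01, 2.65], [-1.57, 4.71], [0.07, 3.14], [-2.87, 2.87]. Speed limits (rad/s): [2.22, 2.22, 2.79, 3.14, 3.14, 3.14].

### API

Orientations are given as [roll, pitch, yaw] about the fixed x, y, z axes, in that order (R = Rz(yaw) Ry(pitch) Rx(roll)).
In Python, from rig import ctrl gives the robot as it stands. The module is installed in compiled form; this text tells all that it offers.
- The arm moves only by the tool arm_command, never from a script. Its argument "plan" is a list of rows, each a list of 3 entries, a list of its own where there are three numbers: the turn, a rotation vector about the world's x, y, z in units of 5 degrees (1.0 is 5 degrees), then the shift along the world's x, y, z in units of 40 mm (1.0 is 40 mm), then the opening, from 0 (shut) to 1 (fully open). A call has 1 to 12 rows; each row is the pose to reach, as a shift and turn from the pose commanded when the call began; what a row does not reach only later rows make up. A row lasts 1/8 s, in which the tool goes at most 62.5 mm and 10.7 degrees, less where a joint would pass 70% of its speed; a pose out of reach is approached as far as the arm can. A call with a gripper value outside its range is refused whole. The fingers move at their own pace and stop on an object; "squeeze" is the grip in N (left out, the last holds). Time passes only in rows, so rows that repeat a pose let the fingers close. It gives the time, the measured TCP pose, the force and the opening at its end, in the units of the state.
- ctrl.state(): the state, without advancing time (a new reading comes with each control period).
- ctrl.capture(name): name is "scene" or "top" or "wrist"; returns the picture (400x640x3 uint8, red, green, blue); there is no depth.
- ctrl.calibration(name): a dict with "fovy" (degrees; the focal length in pixels is half the picture's height over the tangent of half this angle, whatever the lens; pixels are square), "cx", "cy" (the principal point, pixels), "world_to_cam" (4x4, takes a point from world to camera coordinates). Camera axes: x right, y down, z forward; pixel columns grow to the right and rows downward; lengths in m; the calibration is good to about 2 mm. A picture is of the moment at which its call begins: read the wrist's pose just before it. calibration takes no time and is no camera call; for the wrist camera it gives the pose at the moment of the call.
- ctrl.finish_job(): hands the job in, once; it reports no verdict.
The state is a dict: "time": time; "joint_positions": joint angles; "joint_vel": joint speeds; "tau": joint torques, N m; "ee_pos": TCP position; "tool_rot": TCP orientation; "force": force on the tool from outside, world axes, zero at the start; "moment": the same for the moment, N m; "width": finger opening in m.
Only numpy, scipy, OpenCV 4.12 (cv2) and the standard library are available. Lean on these libraries where they do the work, as an engineer would, in place of code of your own. Each camera call takes 0.05 s, during which the arm holds its last target. There are 200 camera calls.

### The job

One power module on the indexing table has failed: it is the one without a black connector tower on top. Turn the table by its black grip bar, click by click, until the failed module stands at the unloading gap between the two steel posts, and let the table rest on that click; then lift the module out and set it down gently, not dropped from a height, in the slatted crate, upright on the crate floor beside the earlier reject. Leave the good modules in their nests, the table on its click, and do not shift the earlier reject or the things standing around.

Things in the scene. Friction and masses are not known exactly. Their poses are not given: they have to be found in the camera images.
- stand: Fixed stand of the indexing table. Origin on the bench at the rotation axis; its -x side is the unloading side. Two posts (18 mm diameter, 130 mm high) at x = -195 mm, y = +-78 mm flank the unloading gap. On the +x side a column (30 mm square, at x = 205 mm, 196 mm high) carries a fixed test head over the +x nest, filling x = 97 to 220, y = -22 to 22, z = 166 to 196 mm (pins to 155).
- carousel (a joint): Rotation of the indexing table (rad), positive counter-clockwise from above, 0 at start, stops at +-3.7. Sprung detents every 30 degrees; let go within 10 degrees of a click it settles onto it. Turning takes at most about 0.6 N m. At start the nest at the unloading gap is empty and the modules stand in the other three, so the right turn is 3 clicks one way or the other, or 6.
- grip_bar (a point): Middle of the black grip bar on top of the table's axis, 160 mm above the bench: bar 84 mm long (this point's x), 16 mm wide (y), from 135 to 180 mm above the bench, on a 28 mm post. It turns with the table: at joint 0 it lies along the stand's x.
- unload (a point): Unloading position: where the centre of a module's underside stands when its nest is at the unloading gap, 120 mm from the axis towards the stand's -x. Does not turn. It lies at the top of the table's plate (340 mm across, 48 mm above the bench), which has four nests at 120 mm from the axis, 90 degrees apart, with rims 8 mm high and 2 mm clearance round a flange.
- failed: Failed module (bare flat top): finned aluminium block 46 x 46 mm centred on a square flange 66 x 66 x 8 mm; 70 mm high in all; 0.25 to 0.5 kg. Origin: centre of the flange's underside; x, y parallel to the sides of flange and block. Grip the block across 46 mm on either pair of sides, about 50 mm above the underside. Starts in one of three nests.
- good_a: Good module: same as the failed one but with a black connector tower 20 x 36 x 24 mm on top (94 mm high in all). Leave in its nest.
- good_b: The other good module, same as good_a. Leave in its nest.
- old: Earlier reject, same as the failed module (bare top), standing upright in the crate somewhere along its length. Do not shift it.
- crate: Grey slatted reject crate, fixed, open on top, 280 (x) x 160 (y) x 75 mm high outside, walls 5 mm, floor 5 mm thick; inside 270 x 150 mm. Origin: centre of the underside. Stands left or right of the table; the free room is along its x, on the side of the earlier reject that has more space.
- crate_in (a point): Centre of the crate's inner floor (5 mm above the bench), axes as the crate's.
- carton: Plain cardboard box 270 x 170 x 70 mm, fixed, on the other side of the table. Not for rejects. Origin: centre of the underside.
- bottle: White bottle standing on the bench, 60 mm diameter, 190 mm high, beside the unloading side. Leave alone. Origin: centre of its underside.
- reel: Black reel lying flat, 70 mm diameter, 50 mm high, on the other side of the unloading side from the bottle. Leave alone. Origin: centre of its underside.
- driver: Screwdriver lying on the bench beyond the table. Leave alone.
There are look-alikes about, which are no part of the job. Leave any green or pink look-alike of the good_b alone.

How it is judged:
On the way, in this order (a step that is already met when the one before it is completed fails the run):
1. the table, with the failed module still in its nest, rests on the click that puts the module at the unloading gap ((value of joint carousel between -3.26159 and -3.02159 rad or value of joint carousel between -1.6908 and -1.4508 rad or value of joint carousel between 1.4508 and 1.6908 rad or value of joint carousel between 3.02159 and 3.26159 rad) and velocity of joint carousel between -0.05 and 0.05 rad/s and horizontal distance between failed and unload below 0.015 m and z of failed in the frame of unload between -0.01 and 0.01 m), for 0.3 s.
2. the failed module is lifted clear of its nest (z of failed in the frame of unload above 0.05 m), for 0.1 s.
At the end, for the whole second after the job is handed in: The failed module stands upright (within 0.1 rad) on the crate floor (underside within 10 mm of it), released and at rest, the earlier reject still upright beside it; the table rests within 0.12 rad of the unloading click, and both good modules stand in their nests (z of failed in the frame of crate_in between -0.006 and 0.01 m and x of failed in the frame of crate_in between -0.135 and 0.135 m and y of failed in the frame of crate_in between -0.075 and 0.075 m and angle between each of failed, old's own z axis and vertical below 0.1 rad and (value of joint carousel between -3.26159 and -3.02159 rad or value of joint carousel between -1.6908 and -1.4508 rad or value of joint carousel between 1.4508 and 1.6908 rad or value of joint carousel between 3.02159 and 3.26159 rad) and velocity of joint carousel between -0.05 and 0.05 rad/s and linear speed of failed below 0.02 m/s and not (z of good_a in the frame of stand above 0.058 m or z of good_a in the frame of stand below 0.03 m or angle between good_a's own z axis and vertical above 0.25 rad) and not (z of good_b in the frame of stand above 0.058 m or z of good_b in the frame of stand below 0.03 m or angle between good_b's own z axis and vertical above 0.25 rad)); the robot touches nothing.
It fails at once if a good module is lifted out of its nest or tipped ((z of good_a in the frame of stand above 0.058 m or z of good_a in the frame of stand below 0.03 m or angle between good_a's own z axis and vertical above 0.25 rad) or (z of good_b in the frame of stand above 0.058 m or z of good_b in the frame of stand below 0.03 m or angle between good_b's own z axis and vertical above 0.25 rad)).
It fails at once if the earlier reject is shifted more than 15 mm or tipped (distance of old from where it was at the start of the episode above 0.015 m or angle between old's own z axis and vertical above 0.25 rad).
It fails at once if bottle, reel or screwdriver is shifted more than 20 mm or the bottle tipped (distance of any of bottle, reel, driver from where it was at the start of the episode above 0.02 m or angle between bottle's own z axis and vertical above 0.3 rad).
It fails at once if the failed module is dropped: it moves faster than 1 m/s while out of the fingers (a fall of 50 mm) (linear speed of failed above 1 m/s and contact force between the fingers and failed below 0.3 N).
It also fails if it takes over 72 s, if anything falls off the work surface, if the arm or the gripper's body presses on something with over 40 N, if the wrist force passes 120 N, or if a joint passes its speed limit or range.

## Working session

There is one attempt and no reset: what is moved stays moved. The work goes in short steps, Python scripts to look and compute and a tool call to move; the robot and the scene stay as the last step left them, time stands still between calls to the robot, and variables do not carry over. Pictures are saved under pics/ and viewed, about 8 in all and at most 12, crops included, and the job is handed in when it is done.

Besides the shell and the picture viewer there is one more tool, called after ">>>" by a JSON object that holds its "api" and its "payload", one argument or row to a line. arm_command: Moves the arm, as the interface text tells. Its arguments: {"type":"object","properties":{"plan":{"type":"array"},"squeeze":{"type":"number"}},"required":["plan"]}

```bash
mkdir -p pics; python3 - <<'E'
from rig import ctrl
import cv2
for n in ["scene","top"]:
    im=ctrl.capture(n); cv2.imwrite(f"pics/{n}0.png",im[...,::-1]); print(n,ctrl.calibration(n))
print(ctrl.state())
E
```

```text
scene {'fovy': 47.34381391975146, 'cx': 311.39631234453657, 'cy': 200.80446281247583, 'world_to_cam': array([[ 0.52456927,  0.85131811, -0.00919512, -0.32880099],
       [ 0.66728145, -0.41782824, -0.61656713, -0.22818142],
       [-0.52873675,  0.31729644, -0.78724864,  1.82844888],
       [ 0.        ,  0.        ,  0.        ,  1.        ]])}
top {'fovy': 45.06753758687999, 'cx': 322.8045882557485, 'cy': 202.69069562391968, 'world_to_cam': array([[ 1.68983689e-02, -9.99857004e-01,  6.46019488e-04,
         8.74122879e-02],
       [-9.77183616e-01, -1.66519802e-02, -2.11742515e-01,
         5.43204464e-01],
       [ 2.11722994e-01,  2.94682348e-03, -9.77325273e-01,
         1.56031918e+00],
       [ 0.00000000e+00,  0.00000000e+00,  0.00000000e+00,
         1.00000000e+00]])}
{'time': 0.1, 'joint_positions': array([-1.22260242e+00,  3.51214418e-01,  1.65235884e+00,  1.65120640e-05,
        1.13907169e+00, -8.45849667e-02]), 'joint_vel': array([ 0.00179465, -0.00277746, -0.00135316, -0.00025009,  0.00108388,
        0.00117849]), 'tau': array([ 9.87596759e-04, -5.06829965e+01, -2.91873765e+01, -4.35413097e-05,
        2.69180717e-03, -2.72771011e-06]), 'ee_pos': array([ 0.23060209, -0.49900197,  0.23079516]), 'tool_rot': array([-1.66962511,  1.56974392,  1.90473949]), 'force': array([-0.18433878, -0.42139706,  0.77898638]), 'moment': array([0.03829626, 0.01945325, 0.03078279]), 'width': 0.08566980503647992}
```

View pics/scene0.png

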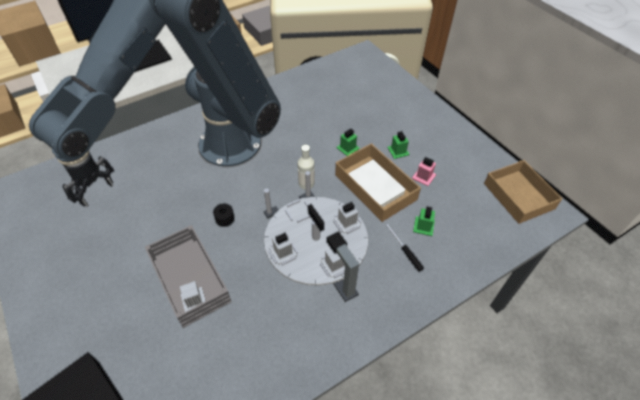

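View pics/top0.png

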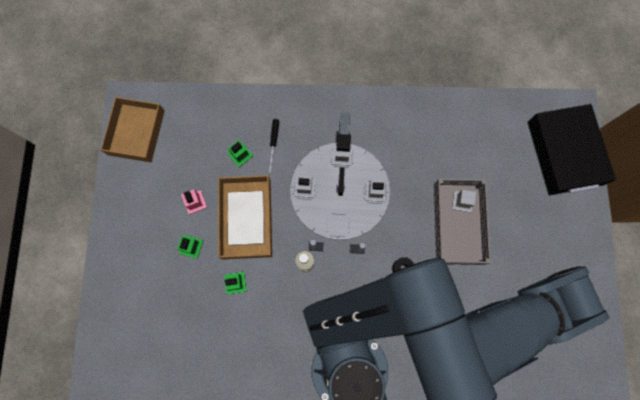

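```bash
cat > h.py <<'E'
import numpy as np, cv2
from rig import ctrl
def cal(n):
    c=ctrl.calibration(n); f=200/np.tan(np.radians(c["fovy"]/2)); return f,c["cx"],c["cy"],np.array(c["world_to_cam"])
def ray(n,u,v,z,c=None):
    f,cx,cy,T=c or cal(n); d=T[:3,:3].T@np.array([(u-cx)/f,(v-cy)/f,1]); o=-T[:3,:3].T@T[:3,3]
    return o+d*(z-o[2])/d[2]
def proj(n,p,c=None):
    f,cx,cy,T=c or cal(n); q=T[:3,:3]@np.array(p)+T[:3,3]; return np.array([f*q[0]/q[2]+cx,f*q[1]/q[2]+cy])
E
python3 - <<'E'
import cv2,numpy as np
from h import *
s=cv2.imread("pics/scene0.png");t=cv2.imread("pics/top0.png")
a=cv2.resize(s[190:300,255:375],None,fx=3.3,fy=3.3,interpolation=3)
b=cv2.resize(t[105:275,280:500],None,fx=3.6,fy=3.6,interpolation=3)[:, :]
a=cv2.resize(a,(396,363)); b=cv2.resize(t[105:275,280:400],(400,567),interpolation=3)
c=np.zeros((567,796,3),np.uint8); c[:363,:396]=a; c[:,396:]=b
cv2.imwrite("pics/crop1.png",c)
for nm,u,v,z in [("left",303,187,.118),("right",376,188,.118),("postL",315,243,.13),("postR",361,246,.13),("platecentre",340,190,.048),("bottle",304,260,.19),("oldtop",466,196,.07)]: print(nm,ray("top",u,v,z).round(3))
for nm,u,v in [("c1",436,181),("c2",484,181),("c3",488,263),("c4",440,264)]: print(nm,ray("top",u,v,.075).round(3))
E
```

```text
left [0.58  0.162 0.118]
right [ 0.581 -0.076  0.118]
postL [0.396 0.119 0.13 ]
postR [ 0.389 -0.026  0.13 ]
platecentre [0.589 0.039 0.048]
bottle [0.336 0.15  0.19 ]
oldtop [ 0.57  -0.382  0.07 ]
c1 [ 0.619 -0.282  0.075]
c2 [ 0.622 -0.443  0.075]
c3 [ 0.348 -0.441  0.075]
c4 [ 0.342 -0.286  0.075]
```

View pics/crop1.png

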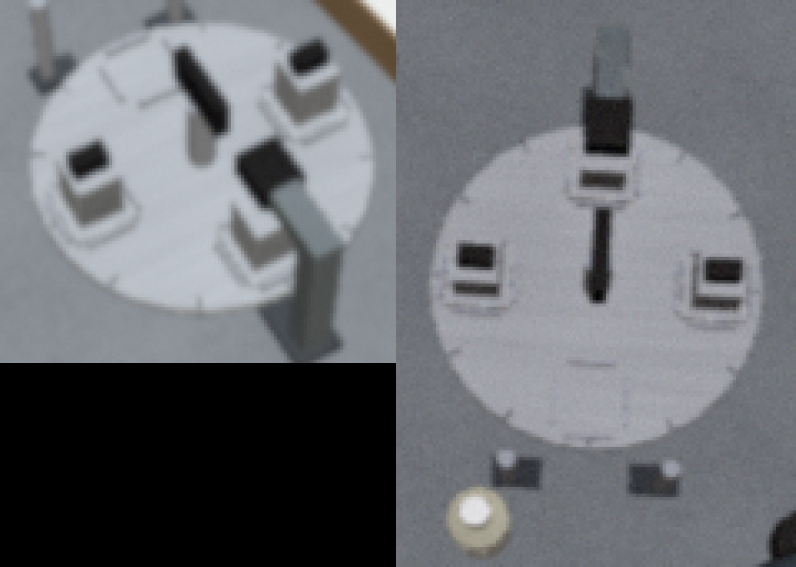

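```bash
cat >> h.py <<'E'
from scipy.spatial.transform import Rotation as R
def rep():
    s=ctrl.state(); M=R.from_euler("xyz",s["tool_rot"]).as_matrix()
    print("t",round(s["time"],2),"p",s["ee_pos"].round(4),"x",M[:,0].round(3),"y",M[:,1].round(3),"yaw_y",np.degrees(np.arctan2(M[1,1],M[0,1])).round(2),"j",s["joint_positions"].round(3),"F",s["force"].round(1),"w",round(s["width"],4)); return s,M
E
python3 -c "
from h import *
rep()
f,cx,cy,T=cal('wrist'); print(f,cx,cy,(-T[:3,:3].T@T[:3,3]).round(4),T[:3,:3].round(3))"
```

```text
t 0.1 p [ 0.2306 -0.499   0.2308] x [-0.     0.001 -1.   ] y [ 0.419 -0.908 -0.001] yaw_y -65.2 j [-1.223  0.351  1.652  0.     1.139 -0.085] F [-0.2 -0.4  0.8] w 0.0857
287.08537940154133 319.0839872779498 205.58159813315496 [ 0.3019 -0.466   0.3729] [[ 0.421 -0.907 -0.001]
 [-0.865 -0.401  0.302]
 [-0.274 -0.126 -0.953]]
```

>>> {"api": "arm_command", "payload": {
  "plan": [
    [[0,0,-1],[0.8,1.2,0.8],0.6],
    [[0,0,-2],[2.2,3.0,1.7],0.6],
    [[0,0,-3],[3,4.4,1.7],0.6],
    [[0,0,-4],[3.8,5.8,1.7],0.6],
    [[0,0,-4.96],[4.6,7.2,1.7],0.6],
    [[0,0,-4.96],[5.4,8.6,1.7],0.6],
    [[0,0,-4.96],[6.2,10,1.7],0.6],
    [[0,0,-4.96],[7,11.4,1.7],0.6],
    [[0,0,-4.96],[7.8,12.8,1.7],0.6],
    [[0,0,-4.96],[8.2,13.5,1.7],0.6],
    [[0,0,-4.96],[8.2,13.5,1.7],0.6],
    [[0,0,-4.96],[8.2,13.5,1.7],0.6]
  ]
}}

```text
time: 1.6
ee_pos: [0.5587, 0.0414, 0.2987]
tool_rot: [0.12, 1.57, -3.02]
force: [-1.2, -0.2, -1.0]
width: 0.0514
```

```bash
cat >> h.py <<'E'
import json
def snap(name,n="wrist"):
    rep(); c=cal(n); im=ctrl.capture(n); cv2.imwrite(f"pics/{name}.png",im[...,::-1])
    json.dump([c[0],c[1],c[2],c[3].tolist()],open(f"pics/{name}.json","w")); return im
def load(name):
    c=json.load(open(f"pics/{name}.json")); return (c[0],c[1],c[2],np.array(c[3]))
E
python3 -c "
from h import *
snap('w1')"
```

```text
t 1.6 p [0.5587 0.0414 0.2987] x [-0.001 -0.    -1.   ] y [ 0.002 -1.     0.   ] yaw_y -89.91 j [-0.009  0.31   1.538 -0.     1.294  1.56 ] F [-1.2 -0.2 -1. ] w 0.0514
```

View pics/w1.png

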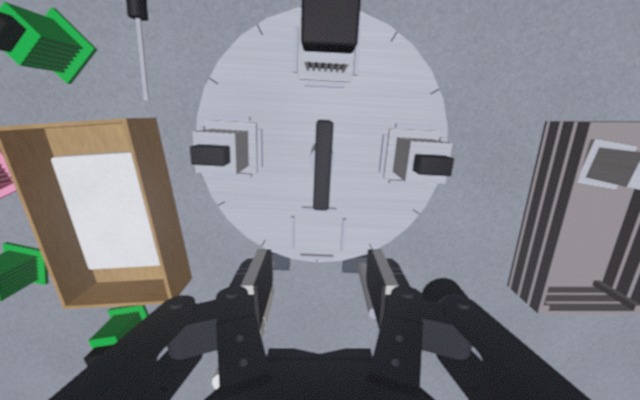

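```bash
python3 -c "
from h import *
c=load('w1')
for nm,u,v,z in [('barTop+',324,122,.18),('bar-',321,210,.18),('plateL',196,132,.048),('plateR',448,136,.048),('plateB',321,262,.048),('plateT?',330,8,.048),('nestL',238,147,.056),('nestR',400,150,.056),('nestB1',294,213,.056),('nestB2',345,217,.056),('nestC',318,232,.048),('towL',211,155,.142),('towR',434,165,.142),('crateFL',543,122,.075),('crateNL',510,287,.075),('crateN0',540,311,.075)]: print(nm,ray('',u,v,z,c).round(4))
"
```

```text
barTop+ [0.6308 0.038  0.18  ]
bar- [0.5499 0.0402 0.18  ]
plateL [0.6143 0.2057 0.048 ]
plateR [ 0.6101 -0.1295  0.048 ]
plateB [0.4216 0.0388 0.048 ]
plateT? [0.7565 0.0298 0.048 ]
nestL [0.5957 0.1493 0.056 ]
nestR [ 0.5924 -0.065   0.056 ]
nestB1 [0.5037 0.0775 0.056 ]
nestB2 [0.4979 0.005  0.056 ]
nestC [0.4713 0.0435 0.048 ]
towL [0.5968 0.154  0.142 ]
towR [ 0.5871 -0.0779  0.142 ]
crateFL [ 0.629  -0.2316  0.075 ]
crateNL [ 0.3963 -0.2388  0.075 ]
crateN0 [ 0.3545 -0.2928  0.075 ]
```

>>> {"api": "arm_command", "payload": {
  "plan": [
    [[0,0,-0.4],[0.8,-0.07,0],0.6],
    [[0,0,-0.4],[0.8,-0.07,-1.2],0.6],
    [[0,0,-0.4],[0.8,-0.07,-2.4],0.6],
    [[0,0,-0.4],[0.8,-0.07,-3.2],0.6],
    [[0,0,-0.4],[0.8,-0.07,-3.77],0.6],
    [[0,0,-0.4],[0.8,-0.07,-3.77],0.6],
    [[0,0,-0.4],[0.8,-0.07,-3.77],0.2],
    [[0,0,-0.4],[0.8,-0.07,-3.77],0.1],
    [[0,0,-0.4],[0.8,-0.07,-3.77],0],
    [[0,0,-0.4],[0.8,-0.07,-3.77],0],
    [[0,0,-0.4],[0.8,-0.07,-3.77],0]
  ],
  "squeeze": 40
}}

```text
time: 3.02
ee_pos: [0.5913, 0.0386, 0.15]
tool_rot: [-2.683, 1.568, 0.423]
force: [-1.6, 5.5, 4.6]
width: 0.0157
```

```bash
python3 -c "
from h import *
s,_=rep();print(s['moment'].round(2))"
```

```text
t 3.02 p [0.5913 0.0386 0.15  ] x [ 0.002  0.001 -1.   ] y [-0.035 -0.999 -0.001] yaw_y -92.01 j [-1.400e-02  5.170e-01  1.614e+00  1.000e-03  1.008e+00  1.591e+00] F [-1.6  5.5  4.6] w 0.0157
[ 0.51  0.1  -0.21]
```

>>> {"api": "arm_command", "payload": {
  "plan": [
    [[0,0,0.5],[0,0,0],0],
    [[0,0,1.5],[0,0,0],0],
    [[0,0,2.5],[0,0,0],0],
    [[0,0,3.5],[0,0,0],0],
    [[0,0,4.5],[0,0,0],0],
    [[0,0,5.5],[0,0,0],0],
    [[0,0,6.5],[0,0,0],0],
    [[0,0,7.5],[0,0,0],0],
    [[0,0,8.5],[0,0,0],0],
    [[0,0,9.5],[0,0,0],0],
    [[0,0,10.5],[0,0,0],0],
    [[0,0,11.5],[0,0,0],0]
  ]
}}

```text
time: 4.53
ee_pos: [0.5906, 0.04, 0.15]
tool_rot: [-2.79, 1.568, 1.324]
force: [-5.5, 13.2, 7.3]
width: 0.0155
```

```bash
python3 -c "
from h import *
s,_=rep();print(s['moment'].round(2))"
```

```text
t 4.53 p [0.5906 0.04   0.15  ] x [ 0.001  0.003 -1.   ] y [ 0.826 -0.564 -0.001] yaw_y -34.3 j [-0.012  0.517  1.615  0.003  1.009  0.584] F [-5.5 13.2  7.3] w 0.0155
[2.02 0.69 0.22]
```

>>> {"api": "arm_command", "payload": {
  "plan": [
    [[0,0,1],[0,0.02,0],0],
    [[0,0,2],[0,0.04,0],0],
    [[0,0,3],[0,0.04,0],0],
    [[0,0,4],[0,0.04,0],0],
    [[0,0,5],[0,0.04,0],0],
    [[0,0,6],[0,0.04,0],0],
    [[0,0,7],[0,0.04,0],0],
    [[0,0,8],[0,0.04,0],0],
    [[0,0,9],[0,0.04,0],0],
    [[0,0,10],[0,0.04,0],0],
    [[0,0,11],[0,0.04,0],0],
    [[0,0,12],[0,0.04,0],0]
  ]
}}

```text
time: 6.02
ee_pos: [0.5889, 0.0402, 0.15]
tool_rot: [-2.26, 1.567, 2.901]
force: [-18.2, 3.0, 14.7]
width: 0.0152
```

```bash
python3 -c "
from h import *
s,_=rep();print(s['moment'].round(2))"
```

```text
t 6.03 p [0.5889 0.0402 0.15  ] x [-0.003  0.001 -1.   ] y [ 0.901  0.434 -0.003] yaw_y 25.69 j [-1.100e-02  5.160e-01  1.616e+00  1.000e-03  1.013e+00 -4.600e-01] F [-18.2   3.   14.7] w 0.0152
[0.7  2.32 0.25]
```

>>> {"api": "arm_command", "payload": {
  "plan": [
    [[0,0,1.1],[-0.04,0,0],0],
    [[0,0,2.2],[-0.08,0,0],0],
    [[0,0,3.3],[-0.08,0,0],0],
    [[0,0,4.4],[-0.08,0,0],0],
    [[0,0,5.6],[-0.08,0,0],0],
    [[0,0,6.8],[-0.08,0,0],0],
    [[0,0,8],[-0.08,0,0],0],
    [[0,0,9.2],[-0.08,0,0],0],
    [[0,0,10.4],[-0.08,0,0],0],
    [[0,0,11.5],[-0.08,0,0],0],
    [[0,0,12.3],[-0.08,0,0],0],
    [[0,0,12.5],[-0.08,0,0],0]
  ]
}}

```text
time: 7.52
ee_pos: [0.5881, 0.0388, 0.15]
tool_rot: [-0.409, 1.569, -0.443]
force: [-1.8, -5.6, 5.2]
width: 0.0153
```

>>> {"api": "arm_command", "payload": {
  "plan": [
    [[0,0,0],[0,0,0],0],
    [[0,0,0],[0,0,0],0],
    [[0,0,0],[0,0,0],0.6],
    [[0,0,0],[0,0,0],0.6],
    [[0,0,0],[0,0,0],0.6],
    [[0,0,0],[0,0,0],0.6],
    [[0,0,0],[0,0,1.5],0.6],
    [[0,0,0],[0,0,3],0.6],
    [[0,0,0],[0,0,3.8],0.6],
    [[0,0,0],[0,0,3.8],1],
    [[0,0,0],[0,0,3.8],1],
    [[0,0,0],[0,0,3.8],1]
  ]
}}

```text
time: 9.02
ee_pos: [0.587, 0.0395, 0.299]
tool_rot: [-3.113, 1.568, 3.135]
force: [-0.8, 0.1, -0.5]
width: 0.0855
```

```bash
python3 -c "
from h import *
snap('w2')"
```

```text
t 9.03 p [0.587  0.0395 0.299 ] x [-0.002  0.    -1.   ] y [ 0.035  0.999 -0.   ] yaw_y 88.0 j [-0.012  0.365  1.461 -0.     1.318 -1.548] F [-0.8  0.1 -0.5] w 0.0855
```

View pics/w2.png

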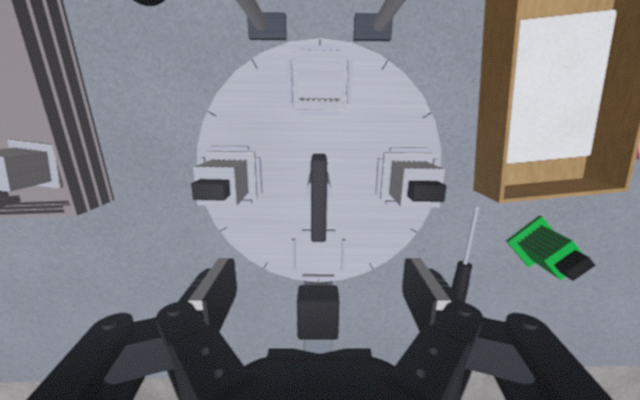

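```bash
python3 -c "
from h import *
im=cv2.imread('pics/w2.png'); cv2.imwrite('pics/w2c.png',cv2.resize(im[10:150,240:400],None,fx=4,fy=4,interpolation=3))
c=load('w2')
for nm,u,v,z in [('bar1',319,155,.18),('bar2',318,239,.18),('towL',211,189,.142),('towR',427,191,.142)]: print(nm,ray('',u,v,z,c).round(4))
"
```

```text
bar1 [0.5454 0.0418 0.18  ]
bar2 [0.628 0.038 0.18 ]
towL [ 0.5828 -0.0755  0.142 ]
towR [0.5928 0.1565 0.142 ]
```

View pics/w2c.png

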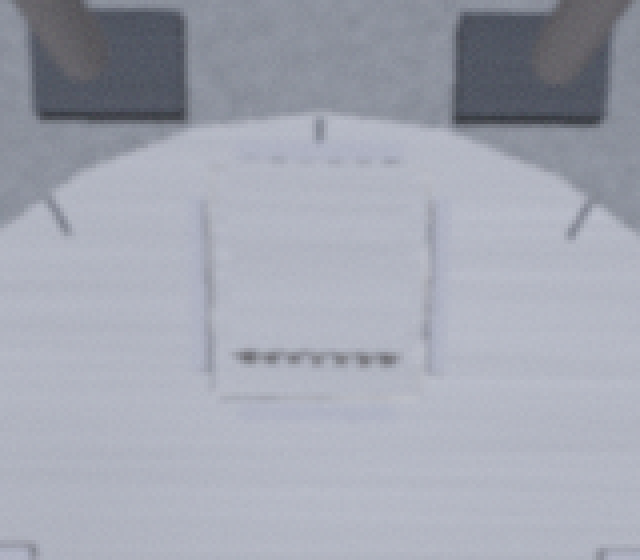

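```bash
python3 -c "
from h import *
c=load('w2')
P=lambda x,y:(240+x/4,10+y/4)
for nm,x,y,z in [('fl front L',215,398,.056),('fl front R',425,398,.056),('block base L',235,357,.1),('block base R',400,357,.1),('rimL',207,290,.056),('rimR',430,290,.056),('rimback',320,160,.056)]: print(nm,ray('',*P(x,y),z,c).round(4))
for k in [(-.023,-.023),(.023,-.023),(.023,.023),(-.023,.023)]:
  for z in (.056,.118):
    p=proj('',[.468+k[0],.045+k[1],z],c); print(k,z,((p-[240,10])*4).round())
c=load('w1')
for nm,u,v,z in [('crateFL',543,122,0),('crateNL',510,287,0),('crateN0',540,311,0),('oldtopLfar',600,142,.07),('oldtopnear',583,182,.07)]: print(nm,ray('',u,v,z,c).round(4))
im=ctrl.capture('top'); cv2.imwrite('pics/top2c.png',cv2.resize(im[165:280,420:505,::-1],None,fx=5,fy=5,interpolation=3))
"
```

```text
fl front L [0.5032 0.0111 0.056 ]
fl front R [0.5055 0.0779 0.056 ]
block base L [0.4934 0.0209 0.1   ]
block base R [0.495 0.067 0.1  ]
rimL [0.4714 0.0105 0.056 ]
rimR [0.4737 0.0796 0.056 ]
rimback [0.4365 0.0467 0.056 ]
(-0.023, -0.023) 0.056 [239. 194.]
(-0.023, -0.023) 0.118 [224. 148.]
(0.023, -0.023) 0.056 [247. 356.]
(0.023, -0.023) 0.118 [234. 343.]
(0.023, 0.023) 0.056 [393. 351.]
(0.023, 0.023) 0.118 [409. 337.]
(-0.023, 0.023) 0.056 [391. 189.]
(-0.023, 0.023) 0.118 [407. 141.]
crateFL [ 0.6273 -0.2877  0.    ]
crateNL [ 0.3468 -0.2964  0.    ]
crateN0 [ 0.2966 -0.3614  0.    ]
oldtopLfar [ 0.6048 -0.3132  0.07  ]
oldtopnear [ 0.553  -0.3063  0.07  ]
```

View pics/top2c.png

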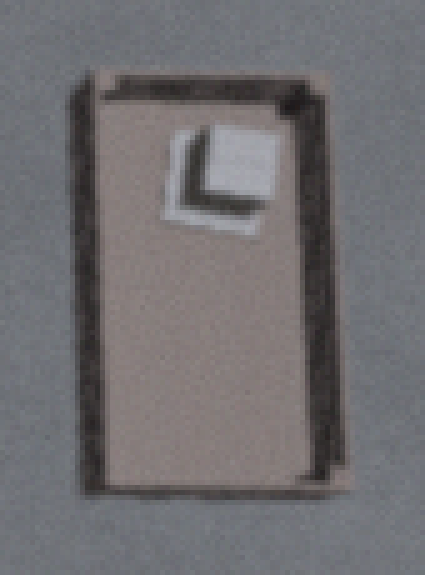

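```bash
python3 -c "
from h import *
for nm,x,y,z in [('FL top out',95,75,.075),('FR top out',326,75,.075),('NR top out',350,488,.075),('NL top in',104,485,.075),('floorFR',298,102,.005),('floorNR',310,470,.005),('oldtop C',243,162,.075),('o1',170,130,.013),('o2',162,217,.013),('o3',256,236,.013)]: print(nm,ray('top',420+x/5,165+y/5,z).round(4))
"
```

```text
FL top out [ 0.6226 -0.2921  0.075 ]
FR top out [ 0.6252 -0.4472  0.075 ]
NR top out [ 0.3489 -0.4476  0.075 ]
NL top in [ 0.3481 -0.2885  0.075 ]
floorFR [ 0.6244 -0.4506  0.005 ]
floorNR [ 0.3673 -0.4454  0.005 ]
oldtop C [ 0.5643 -0.3886  0.075 ]
o1 [ 0.6007 -0.358   0.013 ]
o2 [ 0.5389 -0.35    0.013 ]
o3 [ 0.5267 -0.4141  0.013 ]
```

>>> {"api": "arm_command", "payload": {
  "plan": [
    [[0,0,0],[-1.5,0.07,0],1],
    [[0,0,0],[-2.92,0.13,-0.5],1],
    [[0,0,0],[-2.92,0.13,-2],1],
    [[0,0,0],[-2.92,0.13,-3.5],1],
    [[0,0,0],[-2.92,0.13,-4.6],1],
    [[0,0,0],[-2.92,0.13,-5.35],1],
    [[0,0,0],[-2.92,0.13,-5.35],1]
  ]
}}

```text
time: 10.0
ee_pos: [0.4693, 0.0447, 0.0848]
tool_rot: [-3.108, 1.566, 3.14]
force: [-0.4, -0.5, 0.1]
width: 0.0854
```

```bash
python3 -c "
from h import *
snap('w3')"
```

```text
t 10.0 p [0.4693 0.0447 0.0848] x [-0.005  0.    -1.   ] y [ 0.035  0.999 -0.   ] yaw_y 88.0 j [-0.004  0.435  1.967 -0.     0.744 -1.54 ] F [-0.4 -0.5  0.1] w 0.0854
```

View pics/w3.png

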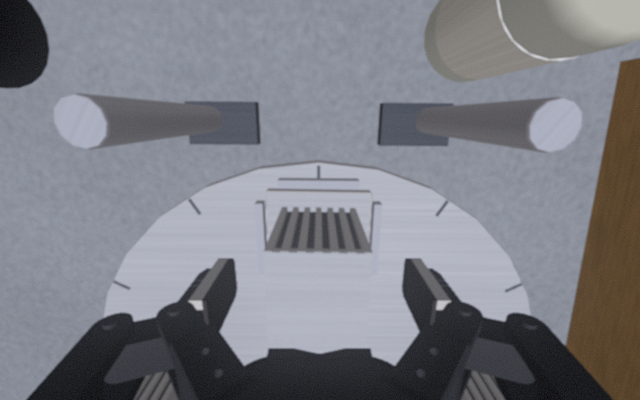

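>>> {"api": "arm_command", "payload": {
  "plan": [
    [[0,0,0],[0,0,-0.05],0.5],
    [[0,0,0],[0,0,-0.05],0.3],
    [[0,0,0],[0,0,-0.05],0.3],
    [[0,0,0],[0,0,-0.05],0.3],
    [[0,0,0],[0,0,-0.05],0.3],
    [[0,0,0],[0,0,-0.05],0.3],
    [[0,0,0],[0,0,0.3],0.3],
    [[0,0,0],[0,0,0.9],0.3],
    [[0,0,0],[0,0,1.8],0.3],
    [[0,0,0],[0,0,2.8],0.3],
    [[0,0,0],[0,0,3.5],0.3],
    [[0,0,0],[0,0,3.5],0.3]
  ],
  "squeeze": 60
}}

```text
time: 11.55
ee_pos: [0.4714, 0.0448, 0.2285]
tool_rot: [0.03, 1.567, -0.005]
force: [0.8, 0.3, -4.8]
width: 0.0455
```

```bash
python3 -c "
from h import *
rep()"
```

```text
t 11.55 p [0.4714 0.0448 0.2285] x [ 0.004 -0.    -1.   ] y [0.035 0.999 0.   ] yaw_y 88.0 j [-0.004  0.212  1.847 -0.     1.078 -1.54 ] F [ 0.8  0.3 -4.8] w 0.0455
```

>>> {"api": "arm_command", "payload": {
  "plan": [
    [[0,0,0],[0,-0.5,0],0.3],
    [[0,0,0],[-0.2,-1.6,0],0.3],
    [[0,0,0],[-0.4,-2.8,0],0.3],
    [[0,0,0],[-0.6,-4,0],0.3],
    [[0,0,0],[-0.83,-5.2,0],0.3],
    [[0,0,0],[-0.83,-6.4,0],0.3],
    [[0,0,0],[-0.83,-7.6,0],0.3],
    [[0,0,0],[-0.83,-8.8,0],0.3],
    [[0,0,0],[-0.83,-9.7,0],0.3],
    [[0,0,0],[-0.83,-10.35,0],0.3],
    [[0,0,0],[-0.83,-10.35,0],0.3],
    [[0,0,0],[-0.83,-10.35,0],0.3]
  ]
}}

```text
time: 13.05
ee_pos: [0.4371, -0.3684, 0.2253]
tool_rot: [2.314, 1.568, 2.279]
force: [0.6, 0.3, -5.0]
width: 0.0452
```

```bash
python3 -c "
from h import *
snap('w4')"
```

```text
t 13.05 p [ 0.4371 -0.3684  0.2253] x [-0.001  0.002 -1.   ] y [0.035 0.999 0.002] yaw_y 88.0 j [-0.782  0.397  1.6    0.     1.147 -2.318] F [ 0.6  0.3 -5. ] w 0.0452
```

View pics/w4.png

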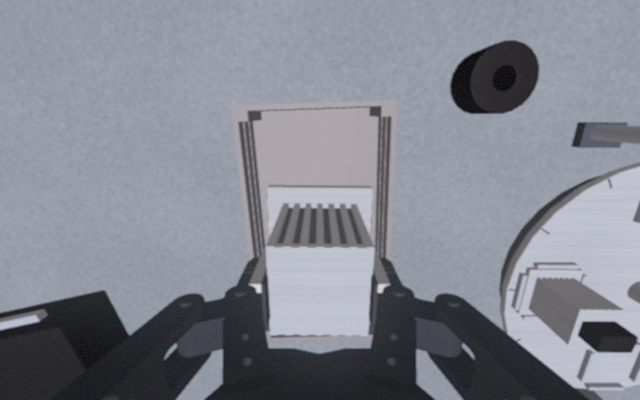

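>>> {"api": "arm_command", "payload": {
  "plan": [
    [[0,0,0],[0,0,-0.6],0.3],
    [[0,0,0],[0,0,-1.4],0.3],
    [[0,0,0],[0,0,-2.2],0.3],
    [[0,0,0],[0,0,-3],0.3],
    [[0,0,0],[0,0,-3.6],0.3],
    [[0,0,0],[0,0,-4.1],0.3],
    [[0,0,0],[0,0,-4.3],0.3],
    [[0,0,0],[0,0,-4.4],0.3],
    [[0,0,0],[0,0,-4.4],0.3]
  ]
}}

```text
time: 14.22
ee_pos: [0.4377, -0.3693, 0.0509]
tool_rot: [-0.754, 1.57, -0.789]
force: [-0.1, 0.2, -3.7]
width: 0.0454
```

Still hanging; lower by small steps.

>>> {"api": "arm_command", "payload": {
  "plan": [
    [[0,0,0],[0,0,-0.05],0.3],
    [[0,0,0],[0,0,-0.1],0.3],
    [[0,0,0],[0,0,-0.15],0.3],
    [[0,0,0],[0,0,-0.2],0.3],
    [[0,0,0],[0,0,-0.2],0.3]
  ]
}}

```text
time: 14.85
ee_pos: [0.4375, -0.3693, 0.0428]
tool_rot: [-2.281, 1.571, -2.316]
force: [-2.7, 0.7, 1.4]
width: 0.0449
```

>>> {"api": "arm_command", "payload": {
  "plan": [
    [[0,0,0],[0,0,-0.03],0.3],
    [[0,0,0],[0,0,-0.03],0.3],
    [[0,0,0],[0,0,-0.03],0.3]
  ]
}}

```text
time: 15.22
ee_pos: [0.4375, -0.3693, 0.0427]
tool_rot: [-1.16, 1.571, -1.195]
force: [-8.1, 5.1, 16.3]
width: 0.0457
```

Firmly on the floor. Release (limited opening), rise and clear.

>>> {"api": "arm_command", "payload": {
  "plan": [
    [[0,0,0],[0,0,0.02],0.5],
    [[0,0,0],[0,0,0.02],0.65],
    [[0,0,0],[0,0,0.02],0.75],
    [[0,0,0],[0,0,0.02],0.75],
    [[0,0,0],[0,0,0.02],0.75],
    [[0,0,0],[0,0,0.5],0.75],
    [[0,0,0],[0,0,1.5],0.75],
    [[0,0,0],[0,0,3],0.75],
    [[0,0,0],[0,0,4.5],0.75],
    [[0,0,0],[-1,0,5.5],0.75],
    [[0,0,0],[-2,0,6],0.75],
    [[0,0,0],[-2,0,6],0.75]
  ]
}}

```text
time: 16.73
ee_pos: [0.3562, -0.3697, 0.2844]
tool_rot: [-0.896, 1.566, -0.932]
force: [0.3, -0.1, -0.1]
width: 0.0638
```

```bash
python3 -c "
from h import *
a=snap('top5','top'); b=snap('sc5','scene')
o=np.hstack([cv2.resize(a[110:285,285:500],None,fx=1.85,fy=1.85,interpolation=3)[:320],cv2.resize(b[160:340,130:380],None,fx=1.6,fy=1.6,interpolation=3)[:320] if 0 else cv2.resize(b[160:340,130:380],(398,320),interpolation=3)])
print(o.shape); cv2.imwrite('pics/end.png',o[...,::-1])"
```

```text
t 16.73 p [ 0.3562 -0.3697  0.2844] x [ 0.003 -0.004 -1.   ] y [ 0.037  0.999 -0.003] yaw_y 87.89 j [-0.895  0.229  1.681 -0.     1.227 -2.428] F [ 0.3 -0.1 -0.1] w 0.0638
t 16.77 p [ 0.3571 -0.3695  0.2831] x [ 0.002 -0.002 -1.   ] y [ 0.036  0.999 -0.002] yaw_y 87.92 j [-0.893  0.232  1.68   0.     1.227 -2.428] F [-0.2 -0.  -0.1] w 0.0637
(320, 796, 3)
```

View pics/end.png

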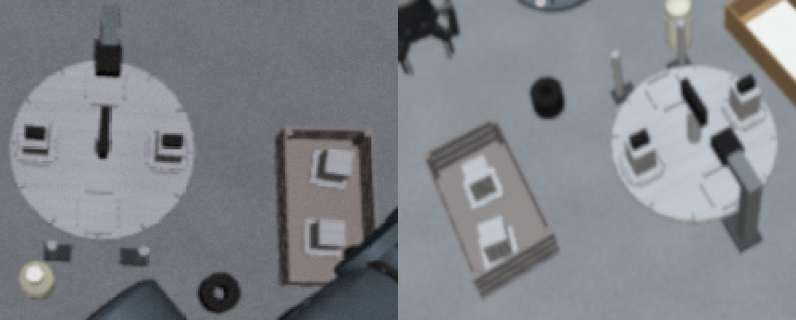

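The final picture shows both bare modules upright in the crate. The table is on its click with its unloading nest empty, both good modules are in place, and the bottle and reel have not moved.

```bash
python3 -c "
from rig import ctrl
print(ctrl.finish_job())"
```

```text
the job is handed in; nothing more can be done
None
```

The job is done and handed in at about 17 s of the 72 s allowed; no verdict is reported.

**What I did:** Both side modules had black towers, so the failed one was under the test head. I gripped the bar and turned the table six clicks (180°) counter-clockwise, then let go so it rested on its click. I lifted the module out and lowered it slowly into the wider free side of the crate. I opened the fingers only once it was bearing on the floor, at about 16 N.

**Last checks:**
- **Crate:** the top and scene pictures showed the failed module and the earlier reject both standing upright with a gap between them.
- **Table:** it was on its click, with both good modules in their nests and the unloading nest empty. The bar measured within about 1° of a half turn.
- **Surroundings:** the bottle and reel looked unmoved. The screwdriver was outside the last crops, so I did not check it again, but the arm never went near it.
- **Robot:** the gripper was clear of everything.

No check failed. The one thing off was a side force of up to 18 N while turning, because my first estimate of the table's axis was 2–3 mm out. I corrected that during the turn.

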